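# Lock the hold-down collar of a line-card cradle

### The job

Clamp the line card in its repair cradle: turn the loose collar on the cradle's post until its set screw squarely faces the flat of the shaft, so that its hold-down arm points over the card, and push the collar all the way down so that the arm rests on the card. Only then swing the set screw's lever from upright all the way down to tighten it, and leave everything locked like that. Do not disturb the other things on the bench.

Things in the scene. Friction and masses are not known exactly. Their poses are not given: they have to be found in the camera images.
- cradle: Fixed cradle; its place and yaw vary. Aluminium base plate 370 x 300 mm, 10 mm thick, with an upright shaft near its front. Origin: on the shaft's axis, at table height. x points from the shaft to the green line card (its edge 68 mm from the axis, its top 55 mm above the table, parts on it up to 70 mm), z up. A 29 mm spacer under the collar reaches 56 mm above the table.
- shaft_top (a point): Centre of the top end of the cradle's upright steel shaft, 108 mm above the table. The shaft is 20 mm in diameter with one flat milled along it, 5.5 mm from the axis: its end is D-shaped seen from above. Same axes as the cradle; the flat faces -x.
- collar_grip (a point): On the axis of the dark steel collar on the shaft, 16 mm above its underside: a good height to grip it. Collar 44 mm in diameter, 28 mm high. Axes turn with it: the screw points along -x, the 14 mm wide hold-down arm along +x (top 10 mm above the underside, end 102 mm from the axis). Fully down, its underside is 58.5 mm above the table and the shaft stands 21.5 mm above its top.
- collar_turn (a joint): Angle of the collar on the shaft in rad, counter-clockwise from above positive; 0 when the set screw squarely faces the flat and the arm points over the card. Range -1.7 to 1.7; it starts at 0.5 to 1.4. It turns stiffly (about 0.3 N m) and stays where left.
- collar_height (a joint): Height of the collar in m above its lowest place, a stop, where the arm's pad rests on the card: 0 is fully down. It starts 11 to 18 mm up and can rise to 20 mm. It slides stiffly (about 5 N) and stays where left.
- set_screw (a joint): Angle of the set screw and its lever about the screw's level, radial axis, in rad: 0 with the lever upright (loose), growing as it swings down, clockwise for someone facing the screw from outside; 1.5, the stop, is nearly level: fully tight. Takes about 0.1 N m (some 3 N at the lever's tip) and stays where left. Starts at 0 to 0.2.
- lever_pivot (a point): Centre of the lever's boss (17 mm in diameter) on the screw's axis, 46 mm out from the shaft's axis on the screw side and 14 mm above the collar's underside. The frame turns with the lever: x points inwards to the shaft, z along the lever to its tip; the lever's tip swings to the -y side of the collar's frame.
- lever_tip (a point): Centre of the round end (14 mm in diameter) of the black lever, 38 mm from the pivot along the lever; the lever is 10 x 10 mm thick. Same axes as the pivot.
- spare_collar: Loose plain dark steel ring, 40 mm across, 14 mm high, on the cradle's plate; leave it alone. Origin at the centre of its underside.
- module: Loose metal plug-in module, 64 x 14 x 12 mm, on the cradle's plate; leave it alone. Origin at the centre of its underside.
- screwdriver: Screwdriver lying on the bench; leave it alone. Origin at the centre of its underside.
- wrench: Wrench lying on the bench; leave it alone. Origin at the centre of its underside.
- mug: White mug on the bench; leave it alone. Origin at the centre of its underside.
- cleaner_can: White can, 56 mm across and 150 mm high; leave it alone. Origin at the centre of its underside.

How it is judged:
By the outcome, as a careful person would: the job done as asked, in the order asked, and still so for the second after the job is handed in, with the robot touching nothing.
It also fails if it takes over 45 s, if anything falls off the work surface, if the arm or the gripper's body presses on something with over 40 N, if the wrist force passes 120 N, or if a joint passes its speed limit or range.

### The arm

A 6-joint arm with a two-finger parallel gripper is mounted at the origin on the work surface. World frame = base frame: x ahead of the robot, y to its left, z up, the work surface at z = 0. Lengths are in m, angles in rad, forces in N, time in s.
With the tool pointing down it reaches from about 0.375 to 0.9 m from the base axis. Payload 3.1 kg.
Tool frame: the origin (TCP) lies where the fingers leave the gripper's body, on its centre line; the fingertips stand manip.tip_reach ahead of it and the grasp point (between the pads) lies 54 mm ahead of it (manip.tip_reach is the distance from the TCP to the fingertips, in m); z points along the fingers, y is the direction in which the jaws open and shut (so a half turn about z gives the same grasp; the last joint's range is limited). The gripper opens to 85 mm and grips with 20 to 120 N. Pads are 22 mm wide; open, the fingers measure 114 mm over their backs; the gripper's body (76 mm by 85 mm) begins 54 mm behind the grasp point. The pads swing forward as they close: fully open they stand 13 mm farther back than shut.
Start: joints at [1.149, 0.527, 1.433, -0, 1.181, -0.178], TCP at [0.151, 0.607, 0.304] pointing down, gripper open.
Joint ranges: [-3.08, 3.08], [-0.75, 2.2], [0.22, 2.44], [-1.43, 4.57], [0, 2.65], [-2.85, 2.85]. Speed limits (rad/s): [2.79, 2.79, 3.14, 3.14, 3.14, 3.14].

### API

Orientations are given as a unit quaternion [x, y, z, w].
In Python, from station import manip, cams, order gives the robot as it stands. The module is installed in compiled form; this text tells all that it offers.
- The arm moves only by the tool drive_tool, never from a script. Its arguments are lists of equal length, an entry for each row: "linear": the shift along the tool's x, y, z in mm, a list of three; "rot": the turn, a rotation vector about the tool's x, y, z in degrees, a list of three; "hand": the finger opening in mm, from 0 to 85.4. A call has 1 to 20 rows; each row shifts and turns the pose as measured when the row begins, along the tool's axes as they then stand; what a row does not reach is not made up. A row lasts 1/12 s, in which the tool goes at most 41.7 mm and 7.16 degrees, less where a joint would pass 70% of its speed; a pose out of reach is approached as far as the arm can. A call with a gripper value outside its range is refused whole. The fingers move at their own pace and stop on an object; "force" is the grip in N (left out, the last holds). Time passes only in rows, so rows that do not move let the fingers close. It gives the time, the measured TCP pose, the force and the opening at its end, in the units of the state.
- manip.sense(): the state, without advancing time (a new reading comes with each control period).
- cams.snapshot(name): name is "side" or "top" or "wrist"; returns the picture (480x640x3 uint8, red, green, blue); there is no depth.
- cams.camera_model(name): a dict with "vfov" (degrees; the focal length in pixels is half the picture's height over the tangent of half this angle, whatever the lens; pixels are square), "cx", "cy" (the principal point, pixels), "rvec" (rotation vector, rad) and "tvec" (3), from world to camera coordinates, as OpenCV has them. Camera axes: x right, y down, z forward; pixel columns grow to the right and rows downward; lengths in m; the calibration is good to about 2 mm. A picture is of the moment at which its call begins: read the wrist's pose just before it. camera_model takes no time and is no camera call; for the wrist camera it gives the pose at the moment of the call.
- order.sign_off(): hands the job in, once; it reports no verdict.
Trained networks look in the newest picture that a camera, given by its name, has taken for a name from the list of things; names that differ only in an ending like _2 or _b are one class to them, and where a whole thing is asked for, a point or a joint stands for the part that bears it (a point fixed in the world has none). Each returns a list of dicts, best first, with "score" (0 to 1); they miss things now and then, are a little off and sometimes report something else, mostly with a low value. They report only what shows in the picture. A call takes as long as a camera call.
- cams.regions_of(label, camera): "pixels" (480x640 bool, what is visible of it) and "rect" ([left, top, right, bottom] in pixels, round what is visible of it).
- cams.spot_point(label, camera): "at" ([column, row] in pixels: a listed point, or the origin of a listed thing).
The state is a dict: "t": time; "q": joint angles; "qd": joint speeds; "tau": joint torques, N m; "tcp_pos": TCP position; "tool_rot": TCP orientation; "force": force on the tool from outside, world axes, zero at the start; "ft_torque": the same for the moment, N m; "finger_gap": opening from 0.0 (shut) to 1.0 (fully open).
Only numpy, scipy, OpenCV 4.12 (cv2) and the standard library are available. Lean on these libraries where they do the work, as an engineer would, in place of code of your own. Each camera call takes 0.05 s, during which the arm holds its last target. There are 200 camera calls.

## Working session

There is one attempt and no reset: what is moved stays moved. The work goes in short steps, Python scripts to look and compute and a tool call to move; the robot and the scene stay as the last step left them, time stands still between calls to the robot, and variables do not carry over. Pictures are saved under pics/ and viewed, about 8 in all and at most 12, crops included, and the job is handed in when it is done.

Besides the shell and the picture viewer there is one more tool, called after "Emit:" in YAML: its name, and indented under it one key for each argument. drive_tool: Moves the arm, as the interface text tells. Its arguments: {"type":"object","properties":{"linear":{"type":"array","items":{"type":"array","items":{"type":"number"}}},"rot":{"type":"array","items":{"type":"array","items":{"type":"number"}}},"hand":{"type":"array","items":{"type":"number"}},"force":{"type":"number"}},"required":["linear","rot","hand"]}

```bash
mkdir -p pics; cat > h.py <<'E'
import numpy as np, cv2
from scipy.spatial.transform import Rotation as R
from station import manip, cams, order
def cam(n):
    m=cams.camera_model(n); f=240/np.tan(np.radians(m['vfov'])/2)
    K=np.array([[f,0,m['cx']],[0,f,m['cy']],[0,0,1]]); return K,np.array(m['rvec'],float),np.array(m['tvec'],float)
def at_z(px,n,z,c=None):
    K,r,t=c or cam(n); Rm=R.from_rotvec(r).as_matrix()
    o=-Rm.T@t; d=Rm.T@np.linalg.inv(K)@np.array([px[0],px[1],1.]); return o+d*(z-o[2])/d[2]
def proj(p,n,c=None):
    K,r,t=c or cam(n); return cv2.projectPoints(np.array(p,float).reshape(-1,3),r,t,K,None)[0].reshape(-1,2)
def tri(obs):  # list of (px,cam tuple)
    A=[];b=[]
    for px,(K,r,t) in obs:
        Rm=R.from_rotvec(r).as_matrix(); o=-Rm.T@t; d=Rm.T@np.linalg.inv(K)@np.array([px[0],px[1],1.]); d/=np.linalg.norm(d)
        P=np.eye(3)-np.outer(d,d); A.append(P); b.append(P@o)
    return np.linalg.solve(sum(A),sum(b))
def snap(n,f=None):
    im=cams.snapshot(n)
    if f: cv2.imwrite('pics/'+f,im[...,::-1])
    return im
E
python3 - <<'E'
from h import *
print(manip.sense(), manip.tip_reach)
for n in ['top','side']:
    snap(n,n+'0.png'); c=cam(n)
    print(n,'pos',-R.from_rotvec(c[1]).as_matrix().T@c[2])
    for l in ['shaft_top','collar_grip','lever_pivot','lever_tip','cradle','cleaner_can','mug']:
        r=cams.spot_point(l,n); print(l,[(np.round(x['at'],1),round(x['score'],2)) for x in r[:2]])
a=cv2.imread('pics/top0.png');b=cv2.imread('pics/side0.png')
E
```

```text
{'t': 0.0, 'q': array([ 1.14850165e+00,  5.28472885e-01,  1.43393513e+00, -2.65632512e-05,
        1.18137957e+00, -1.78501722e-01]), 'qd': array([ 0.00071442,  0.00056373,  0.00095881,  0.00023845, -0.00077209,
       -0.001031  ]), 'tau': array([-3.88127464e-04, -4.42344940e+01, -1.78030139e+01, -2.21820874e-04,
        8.33268918e-03,  1.08355377e-05]), 'tcp_pos': array([0.15060518, 0.60599325, 0.30291887]), 'tool_rot': array([ 1.21589740e-01,  9.92579836e-01, -1.05195713e-03, -3.13010031e-04]), 'force': array([-0.70009891,  0.52108658, -0.08797817]), 'ft_torque': array([-0.02495223, -0.02576211, -0.00100311]), 'finger_gap': 0.9970425060460478} 0.0726
top pos [ 0.34680792 -0.00987607  1.2194669 ]
shaft_top [(array([353.8, 206.1]), 0.57)]
collar_grip [(array([355.5, 203.4]), 0.83)]
lever_pivot [(array([370.9, 212.7]), 0.55)]
lever_tip []
cradle [(array([347.9, 212.3]), 0.96), (array([481.5, 221.4]), 0.2)]
cleaner_can [(array([440.5, 285.3]), 0.72)]
mug [(array([188.3, 292.5]), 0.71)]
side pos [-0.48544009 -0.98384774  1.05866357]
shaft_top [(array([359.5, 238.7]), 0.7), (array([315.9, 269.2]), 0.4)]
collar_grip [(array([354.8, 242.8]), 0.61), (array([385.8, 280.4]), 0.59)]
lever_pivot [(array([359.3, 251.8]), 0.57)]
lever_tip [(array([365.7, 242.8]), 0.68)]
cradle [(array([386.5, 277.6]), 0.68), (array([355.4, 268.8]), 0.64)]
cleaner_can [(array([370.1, 348.5]), 0.96)]
mug [(array([372.3, 346.8]), 0.56), (array([355.9, 242.2]), 0.4)]
```

View pics/top0.png

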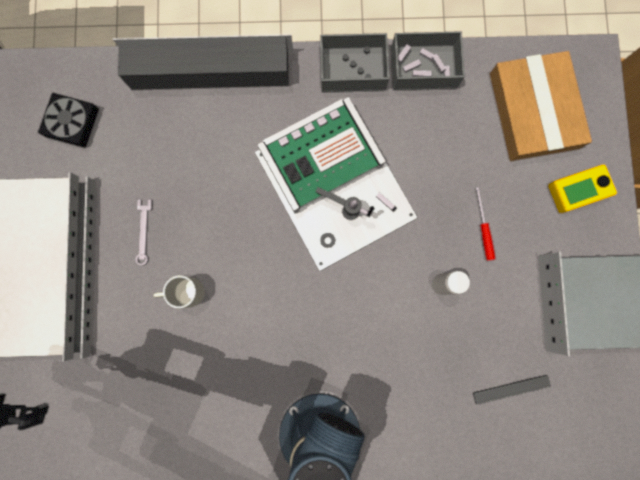

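View pics/side0.png

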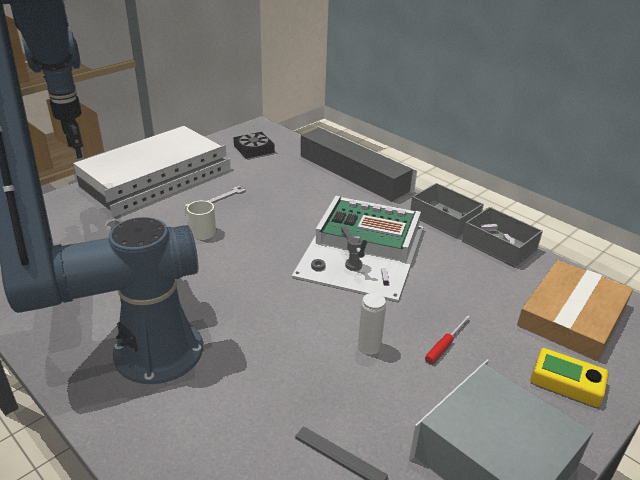

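```bash
python3 - <<'E'
from h import *
ct,cs=cam('top'),cam('side')
print('shaft',at_z((353.8,206.1),'top',.108,ct), tri([((353.8,206.1),ct),((359.5,238.7),cs)]))
print('grip',at_z((355.5,203.4),'top',.085,ct),tri([((355.5,203.4),ct),((354.8,242.8),cs)]))
print('pivot',at_z((370.9,212.7),'top',.085,ct),tri([((370.9,212.7),ct),((359.3,251.8),cs)]))
p=[at_z(x,'top',.01,ct) for x in [(258,152),(320,268),(415,215)]]
print(p); d=p[0]-p[1]; e=p[1]-p[2]
print(np.degrees(np.arctan2(d[1],d[0])),np.linalg.norm(d),np.degrees(np.arctan2(e[1],e[0]))-90,np.linalg.norm(e))
for n in ['can']: print(at_z((457,283),'top',.15,ct))
a=at_z((320,190),'top',.08,ct); print('armend',a)
im=cv2.imread('pics/top0.png')[140:280,240:430]; cv2.imwrite('pics/t0c.png',cv2.resize(im,None,fx=4,fy=4,interpolation=cv2.INTER_CUBIC))
E
```

```text
shaft [ 0.573671   -0.10172588  0.108     ] [ 0.57872607 -0.10601572  0.10587725]
grip [ 0.58518201 -0.10818106  0.085     ] [ 0.57948008 -0.10404665  0.09319792]
pivot [ 0.56022824 -0.14614247  0.085     ] [ 0.55482078 -0.14184897  0.09500887]
[array([0.75104061, 0.14600751, 0.01      ]), array([ 0.42935791, -0.01401593,  0.01      ]), array([ 0.56471456, -0.27349483,  0.01      ])]
26.448388460614822 0.3592871612512694 27.548707675321793 0.292661454076705
[ 0.37549401 -0.33289961  0.15      ]
armend [ 0.62349082 -0.01948012  0.08      ]
```

View pics/t0c.png

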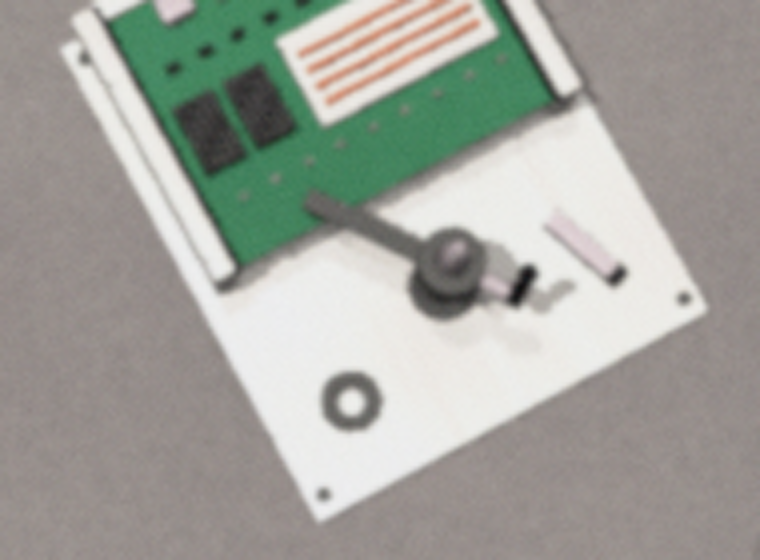

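The cropped top view shows the arm running from (445,250) to (315,205), the lever at (520,285), the spare ring at (350,400) and the module at (585,245). Cradle yaw is about 27° and the arm's yaw about 62°, so the turn is about 0.6 rad. I'll move the arm over the collar.

Emit:
drive_tool:
  linear:
    - [-29,-29,0]
    - [-29,-29,0]
    - [-29,-29,0]
    - [-29,-29,0]
    - [-29,-29,0]
    - [-29,-29,0]
    - [-29,-29,0]
    - [-29,-29,0]
    - [-29,-29,0]
    - [-29,-29,0]
    - [-29,-29,0]
    - [-29,-29,0]
    - [-29,-29,0]
    - [-29,-29,0]
    - [-29,-29,0]
    - [-29,-29,0]
    - [-29,-29,0]
    - [-29,-29,0]
    - [-29,-29,0]
    - [-29,-29,0]
  rot:
    - [0,0,0]
    - [0,0,0]
    - [0,0,0]
    - [0,0,0]
    - [0,0,0]
    - [0,0,0]
    - [0,0,0]
    - [0,0,0]
    - [0,0,0]
    - [0,0,0]
    - [0,0,0]
    - [0,0,0]
    - [0,0,0]
    - [0,0,0]
    - [0,0,0]
    - [0,0,0]
    - [0,0,0]
    - [0,0,0]
    - [0,0,0]
    - [0,0,0]
  hand: [85,85,85,85,85,85,85,85,85,85,85,85,85,85,85,85,85,85,85,85]

```text
t: 2.47
tcp_pos: [0.5827, -0.1004, 0.3044]
tool_rot: [0.115, 0.993, 0.007, 0.007]
force: [0.7, 0.4, 0.0]
finger_gap: 0.991
```

Emit:
drive_tool:
  linear:
    - [0,0,0]
    - [0,0,0]
    - [0,0,0]
    - [0,0,0]
    - [0,0,0]
    - [0,0,0]
    - [0,0,0]
    - [0,0,0]
    - [0,0,0]
    - [0,0,0]
    - [0,0,0]
    - [0,0,0]
    - [0,0,0]
    - [0,0,0]
    - [0,0,0]
  rot:
    - [0,0,7]
    - [0,0,7]
    - [0,0,7]
    - [0,0,7]
    - [0,0,7]
    - [0,0,7]
    - [0,0,7]
    - [0,0,7]
    - [0,0,7]
    - [0,0,7]
    - [0,0,7]
    - [0,0,7]
    - [0,0,7]
    - [0,0,7]
    - [0,0,6]
  hand: [85,85,85,85,85,85,85,85,85,85,85,85,85,85,85]

```text
t: 3.72
tcp_pos: [0.5895, -0.1142, 0.3045]
tool_rot: [0.866, 0.5, 0.012, 0.003]
force: [-0.5, 0.1, -0.3]
finger_gap: 0.993
```

```bash
cat >> h.py <<'E'
def look(f,labels=('shaft_top','collar_grip','lever_pivot','lever_tip')):
    s=manip.sense(); c=cam('wrist'); snap('wrist',f)
    Rm=R.from_quat(s['tool_rot']).as_matrix()
    print('tcp',s['tcp_pos'].round(4),'yaw_y',np.degrees(np.arctan2(Rm[1,1],Rm[0,1])).round(2),'z',Rm[:,2].round(3),'t',s['t'],'F',s['force'].round(1),'gap',s['finger_gap'])
    print('campos',-R.from_rotvec(c[1]).as_matrix().T@c[2])
    o={}
    for l in labels:
        r=cams.spot_point(l,'wrist'); print(l,[(np.round(x['at'],1).tolist(),round(x['score'],2)) for x in r[:2]])
        if r:o[l]=r[0]['at']
    return s,c,o
E
python3 - <<'E'
from h import *
s,c,o=look('w1.png')
for l,z in [('shaft_top',.108),('collar_grip',.09),('lever_pivot',.087),('lever_tip',.125)]:
    if l in o: print(l,at_z(o[l],'wrist',z,c))
E
```

```text
tcp [ 0.5895 -0.1142  0.3045] yaw_y -30.02 z [ 0.024  0.006 -1.   ] t 3.7167 F [-0.5  0.1 -0.3] gap 0.9927797702858115
campos [ 0.62604657 -0.04802451  0.3765409 ]
shaft_top [([282.8, 220.9], 0.86)]
collar_grip [([285.3, 214.5], 0.66)]
lever_pivot [([287.4, 269.2], 0.88)]
lever_tip [([295.0, 285.9], 0.93)]
shaft_top [ 0.57691719 -0.09978687  0.108     ]
collar_grip [ 0.57784567 -0.09993973  0.09      ]
lever_pivot [ 0.55562127 -0.13962489  0.087     ]
lever_tip [ 0.56297888 -0.14104581  0.125     ]
```

View pics/w1.png

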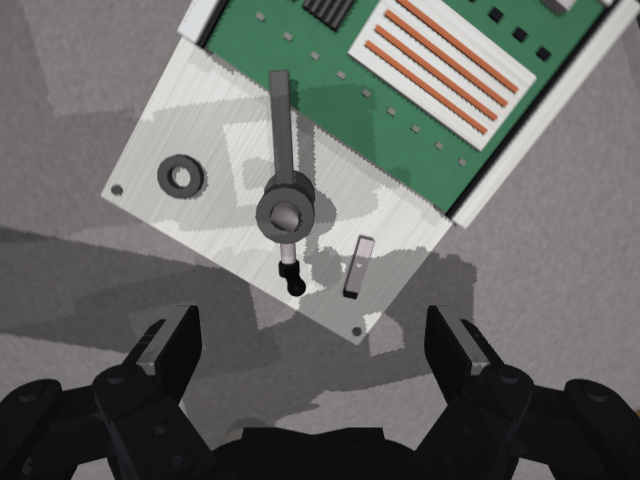

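The wrist view shows the shaft top at (284,218), the arm end at (279,72), the lever at (293,280), the card's front edge from (203,47) to (452,222), and plate corners at (103,196) and (357,344).

```bash
python3 - <<'E'
from h import *
c=cam('wrist')
def yaw(a,b,z,off):
    d=at_z(b,'wrist',z,c)-at_z(a,'wrist',z,c); return np.degrees(np.arctan2(d[1],d[0]))+off,np.linalg.norm(d)
print('plate',yaw((357,344),(103,196),.01,-90)); print('card',yaw((452,222),(203,47),.055,-90))
print('plate side',yaw((103,196),(182,38),.01,0))
S=at_z((284,218),'wrist',.108,c); 
for h in (.011,.0145,.018):
    E=at_z((279,71),'wrist',.0685+h,c); P=at_z((287.4,269.2),'wrist',.0725+h,c)
    print(h,'arm',np.degrees(np.arctan2(*(E-S)[1::-1])),np.linalg.norm((E-S)[:2]),'scr',np.degrees(np.arctan2(*(S-P)[1::-1])),np.linalg.norm((S-P)[:2]))
im=cv2.imread('pics/w1.png')
# subpixel line fit of green card's front edge
hsv=cv2.cvtColor(im,cv2.COLOR_BGR2HSV); g=((hsv[...,0]>55)&(hsv[...,0]<90)&(hsv[...,1]>90)).astype(np.uint8)
pts=[]
for x in list(range(215,262))+list(range(325,440)):
    ys=np.where(g[:260,x])[0]
    if len(ys): pts.append((x,ys.max()))
w=np.array([at_z(p,'wrist',.055,c)[:2] for p in pts]); vx,vy,x0,y0=cv2.fitLine(w.astype(np.float32),cv2.DIST_HUBER,0,.01,.01).ravel()
n=np.array([-vy,vx]); n*=np.sign(n[0]); print('card edge normal yaw',np.degrees(np.arctan2(n[1],n[0])),'axis distance',n@(np.array([x0,y0])-S[:2]),S)
E
```

```text
plate (np.float64(27.09403872274791), np.float64(0.2945098268236634))
card (np.float64(26.39464013288419), np.float64(0.24392624776290908))
plate side (np.float64(27.737123499448863), np.float64(0.16138529872321297))
0.011 arm 62.154433713091414 0.09993667062939025 scr 60.944574179431775 0.04865746896197447
0.0145 arm 62.03434821260635 0.0995465310113223 scr 61.180412630076695 0.047274225687361233
0.018 arm 61.91331827455728 0.09915683211557907 scr 61.430463798324894 0.04589183164389293
card edge normal yaw 26.995502 axis distance 0.06786027523668307 [ 0.57862135 -0.09850499  0.108     ]
```

```bash
cat >> h.py <<'E'
def goal(pos,yaw):
    s=manip.sense(); Rm=R.from_quat(s['tool_rot']); y=np.radians(yaw)
    Y=np.array([np.cos(y),np.sin(y),0]); Z=np.array([0,0,-1.]); G=R.from_matrix(np.c_[np.cross(Y,Z),Y,Z])
    print('lin mm',(Rm.inv().apply(np.array(pos)-s['tcp_pos'])*1e3).round(1),'(after rot:',(G.inv().apply(np.array(pos)-s['tcp_pos'])*1e3).round(1),') rot deg',np.degrees((Rm.inv()*G).as_rotvec()).round(2),'t',s['t'],'F',s['force'].round(1),'gap',round(s['finger_gap'],3))
E
python3 -c "
from h import *
goal([.5778,-.0992,.22],-28.2)"
```

```text
lin mm [  5.8 -19.   84.3] (after rot: [  7.7 -17.4  84.5] ) rot deg [ 1.   -0.98 -1.33] t 3.9667 F [ 0.   0.1 -0. ] gap 0.995
```

Emit:
drive_tool:
  linear:
    - [0,0,0]
    - [7.7,-17.4,0]
    - [0,0,25]
    - [0,0,25]
    - [0,0,25]
    - [0,0,10]
    - [0,0,0]
  rot:
    - [1.0,-1.0,-1.3]
    - [0,0,0]
    - [0,0,0]
    - [0,0,0]
    - [0,0,0]
    - [0,0,0]
    - [0,0,0]
  hand: [85,85,85,85,85,85,85]

```text
t: 4.55
tcp_pos: [0.5799, -0.0997, 0.2198]
tool_rot: [0.855, 0.519, 0.002, 0.004]
force: [-0.2, -0.4, 0.9]
finger_gap: 0.995
```

```bash
python3 - <<'E'
from h import *
s,c,o=look('w2.png')
for l,z in [('shaft_top',.108),('collar_grip',.09),('lever_pivot',.087),('lever_tip',.125)]:
    if l in o: print(l,at_z(o[l],'wrist',z,c))
goal([.5778,-.0992,.143],-28.2)
E
```

```text
tcp [ 0.5799 -0.0997  0.2198] yaw_y -27.42 z [ 0.007 -0.004 -1.   ] t 4.55 F [-0.2 -0.4  0.9] gap 0.995248406701531
campos [ 0.61455758 -0.03106723  0.29050702]
shaft_top [([308.8, 272.4], 0.74)]
collar_grip []
lever_pivot [([309.8, 325.4], 0.69)]
lever_tip [([321.5, 367.3], 0.78)]
shaft_top [ 0.5783333  -0.09987369  0.108     ]
lever_pivot [ 0.55896202 -0.13816151  0.087     ]
lever_tip [ 0.56355084 -0.14192198  0.125     ]
lin mm [-0.8 -5.2 80.2] (after rot: [-0.8 -4.  80.3] ) rot deg [ 0.88 -0.05  0.73] t 4.8 F [-0.5 -0.3  0.3] gap 0.992
```

View pics/w2.png

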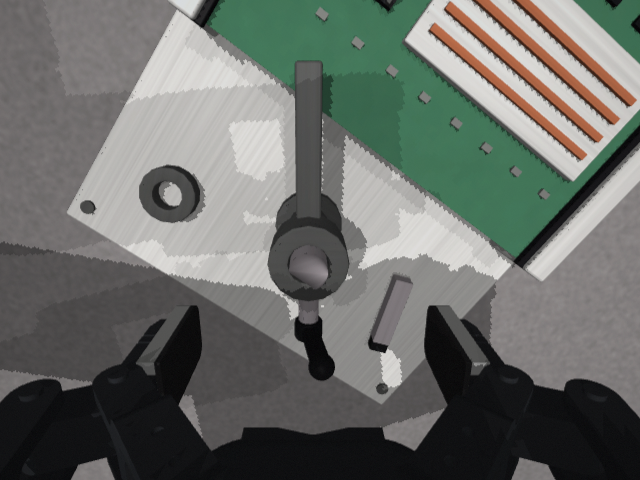

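The view is clear: shaft at (309,268), with the lever tip at (321,367) outside the jaws' path. I'll descend and grip.

Emit:
drive_tool:
  linear:
    - [0,-4,0]
    - [-0.8,0,25]
    - [0,0,25]
    - [0,0,20]
    - [0,0,8]
    - [0,0,0]
  rot:
    - [0.9,0,0.7]
    - [0,0,0]
    - [0,0,0]
    - [0,0,0]
    - [0,0,0]
    - [0,0,0]
  hand: [85,85,85,85,85,85]

```text
t: 5.3
tcp_pos: [0.5827, -0.1009, 0.1516]
tool_rot: [0.859, 0.513, 0.005, 0.006]
force: [-0.8, -0.0, 0.2]
finger_gap: 0.996
```

```bash
python3 - <<'E'
from h import *
print(manip.sense()['tcp_pos'])
goal([.5782,-.0993,.143],-28.2)
E
```

```text
[ 0.58273273 -0.10085371  0.151602  ]
lin mm [-0.8 -4.9  8.5] (after rot: [-0.8 -4.7  8.6] ) rot deg [ 0.86 -0.2  -0.12] t 5.3 F [-0.8 -0.   0.2] gap 0.996
```

Emit:
drive_tool:
  linear:
    - [-0.8,-5,4]
    - [0,0,4]
    - [0,0,0]
  rot:
    - [0.9,-0.2,0]
    - [0,0,0]
    - [0,0,0]
  hand: [85,85,85]

```text
t: 5.55
tcp_pos: [0.5788, -0.0995, 0.1456]
tool_rot: [0.859, 0.513, 0.0, 0.0]
force: [1.5, -0.1, 0.1]
finger_gap: 0.995
```

```bash
python3 - <<'E'
from h import *
print(manip.sense()['tcp_pos'])
goal([.5782,-.0993,.143],-28.2)
E
```

```text
[ 0.57880842 -0.09945321  0.14556759]
lin mm [-0.2 -0.6  2.6] (after rot: [-0.2 -0.6  2.6] ) rot deg [ 0.07 -0.01 -0.14] t 5.55 F [ 1.5 -0.1  0.1] gap 0.995
```

Well centred. I'll close at moderate force.

Emit:
drive_tool:
  linear:
    - [0,-0.6,3]
    - [0,0,0]
    - [0,0,0]
    - [0,0,0]
    - [0,0,0]
    - [0,0,0]
    - [0,0,0]
    - [0,0,0]
    - [0,0,0]
    - [0,0,0]
  rot:
    - [0,0,0]
    - [0,0,0]
    - [0,0,0]
    - [0,0,0]
    - [0,0,0]
    - [0,0,0]
    - [0,0,0]
    - [0,0,0]
    - [0,0,0]
    - [0,0,0]
  hand: [85,38,38,38,38,38,38,38,38,38]
  force: 80

```text
t: 6.38
tcp_pos: [0.5785, -0.099, 0.1449]
tool_rot: [0.859, 0.513, 0.001, 0.001]
force: [0.1, -0.5, -0.0]
finger_gap: 0.487
```

```bash
python3 - <<'E'
from h import *
s=manip.sense(); print(s['tcp_pos'],s['force'],s['ft_torque'],s['finger_gap'])
goal([.5782,-.0993,.143],-63)
E
```

```text
[ 0.57853994 -0.09895835  0.14485274] [ 0.14143382 -0.47043589 -0.03561673] [-0.03595683  0.07505334  0.01933631] 0.4874354181899096
lin mm [-0.5 -0.1  1.9] (after rot: [-0.5  0.2  1.9] ) rot deg [ 0.2  -0.1  34.67] t 6.3833 F [ 0.1 -0.5 -0. ] gap 0.487
```

Emit:
drive_tool:
  linear:
    - [0,0,0]
    - [0,0,0]
    - [0,0,0]
    - [0,0,0]
    - [0,0,0]
    - [0,0,0]
    - [0,0,0]
    - [0,0,0]
    - [0,0,0]
    - [0,0,0]
    - [0,0,0]
    - [0,0,0]
  rot:
    - [0,0,4]
    - [0,0,4]
    - [0,0,4]
    - [0,0,4]
    - [0,0,4]
    - [0,0,4]
    - [0,0,4]
    - [0,0,4]
    - [0,0,1]
    - [0,0,0]
    - [0,0,0]
    - [0,0,0]
  hand: [38,38,38,38,38,38,38,38,38,38,38,38]

```text
t: 7.38
tcp_pos: [0.5787, -0.0989, 0.1449]
tool_rot: [0.97, 0.243, 0.001, 0.003]
force: [-0.7, 0.1, -0.8]
finger_gap: 0.491
```

```bash
python3 - <<'E'
from h import *
s,c,o=look('w3.png')
for l,z in [('shaft_top',.108),('lever_pivot',.088),('lever_tip',.125)]:
    if l in o: print(l,at_z(o[l],'wrist',z,c))
print(s['ft_torque'])
goal([.5782,-.0993,.143],-63)
E
```

```text
tcp [ 0.5787 -0.0989  0.1449] yaw_y -61.88 z [ 0.002 -0.005 -1.   ] t 7.3833 F [-0.7  0.1 -0.8] gap 0.4910681617667447
campos [ 0.64629684 -0.06238734  0.21554373]
shaft_top [([314.5, 365.2], 0.86)]
collar_grip [([311.8, 328.3], 0.81)]
lever_pivot [([311.3, 418.9], 0.7)]
lever_tip [([472.3, 291.8], 0.25)]
shaft_top [ 0.57766501 -0.10042059  0.108     ]
lever_pivot [ 0.54182833 -0.11839778  0.088     ]
lever_tip [ 0.62694074 -0.11975263  0.125     ]
[0.02302755 0.11490382 0.09024684]
lin mm [-0.6  0.1  1.9] (after rot: [-0.6  0.1  1.9] ) rot deg [0.33 0.02 1.08] t 7.6333 F [-0.6 -0.2 -0.5] gap 0.487
```

View pics/w3.png

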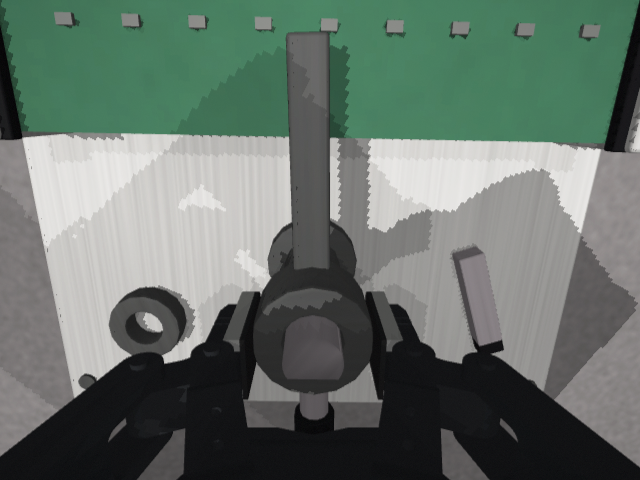

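The arm now points over the card: arm midline from (308.5,34) to (311.5,265), card edge about (25,134) to (600,148). I'll measure the remaining angle.

```bash
cat >> h.py <<'E'
def cardyaw(im,c,xs,top=300):
    hsv=cv2.cvtColor(im,cv2.COLOR_BGR2HSV); g=((hsv[...,0]>55)&(hsv[...,0]<90)&(hsv[...,1]>90))
    pts=[(x,np.where(g[:top,x])[0].max()+.5) for x in xs if g[:top,x].any()]
    w=np.array([at_z(p,'wrist',.055,c)[:2] for p in pts]); vx,vy,x0,y0=cv2.fitLine(w.astype(np.float32),cv2.DIST_HUBER,0,.01,.01).ravel()
    n=np.array([-vy,vx]); n*=np.sign(n[0]); return np.degrees(np.arctan2(n[1],n[0])),n,np.array([x0,y0])
def armyaw(im,c,rows,xl,xr,z):
    g=cv2.GaussianBlur(cv2.cvtColor(im,cv2.COLOR_BGR2HSV)[...,1],(3,3),0).astype(float); gr=cv2.cvtColor(im,cv2.COLOR_BGR2GRAY).astype(float)
    m=[]
    for r in rows:
        d=np.abs(np.diff(g[r]))+np.abs(np.diff(gr[r]))
        a=xl[0]+np.argmax(d[xl[0]:xl[1]])+1; b=xr[0]+np.argmax(d[xr[0]:xr[1]])+1; m.append(((a+b)/2,r))
    w=np.array([at_z(p,'wrist',z,c)[:2] for p in m]); vx,vy,x0,y0=cv2.fitLine(w.astype(np.float32),cv2.DIST_HUBER,0,.002,.01).ravel()
    s=np.sign(vx); return np.degrees(np.arctan2(s*vy,s*vx)), np.array([x0,y0])
E
python3 - <<'E'
from h import *
im=cv2.imread('pics/w3.png'); c=cam('wrist')
y,n,p=cardyaw(im,c,list(range(40,170))+list(range(380,590)),200); S=at_z((313,352),'wrist',.108,c)
print('card',y,'dist',n@(p-[.5782,-.0993]))
for z in (.080,.085):
  for rows in (range(40,125),range(40,220)):
    print('arm',z,armyaw(im,c,rows,(280,300),(322,338),z))
E
```

```text
card 26.924082 dist 0.06797557965287655
arm 0.08 (np.float32(28.927958), array([ 0.65513337, -0.05705022], dtype=float32))
arm 0.08 (np.float32(28.942123), array([ 0.64047605, -0.06515518], dtype=float32))
arm 0.085 (np.float32(28.927458), array([ 0.65480816, -0.05724903], dtype=float32))
arm 0.085 (np.float32(28.942139), array([ 0.6406915 , -0.06505501], dtype=float32))
```

Emit:
drive_tool:
  linear:
    - [0,0,0]
    - [0,0,0]
    - [0,0,3]
    - [0,0,3]
    - [0,0,3]
    - [0,0,3]
    - [0,0,0]
  rot:
    - [0,0,2]
    - [0,0,0.3]
    - [0,0,0]
    - [0,0,0]
    - [0,0,0]
    - [0,0,0]
    - [0,0,0]
  hand: [38,38,38,38,38,38,38]

```text
t: 8.22
tcp_pos: [0.5787, -0.0989, 0.1347]
tool_rot: [0.974, 0.225, 0.001, 0.003]
force: [-1.9, 0.8, 3.0]
finger_gap: 0.489
```

```bash
python3 - <<'E'
from h import *
s=manip.sense(); print(s['tcp_pos'],s['force'],s['ft_torque'],s['finger_gap'])
goal([.5782,-.0993,.129],-63.9)
E
```

```text
[ 0.57873722 -0.09886831  0.13469495] [-1.85142222  0.81250823  3.03722957] [0.04597799 0.33785228 0.13795591] 0.4888793324536334
lin mm [-0.7  0.1  5.7] (after rot: [-0.7  0.2  5.7] ) rot deg [ 0.38 -0.   -0.14] t 8.2167 F [-1.9  0.8  3. ] gap 0.489
```

Emit:
drive_tool:
  linear:
    - [0,0,3]
    - [0,0,3]
    - [0,0,3]
    - [0,0,0]
  rot:
    - [0,0,0]
    - [0,0,0]
    - [0,0,0]
    - [0,0,0]
  hand: [38,38,38,38]

```text
t: 8.55
tcp_pos: [0.5786, -0.0988, 0.1352]
tool_rot: [0.974, 0.225, 0.001, 0.004]
force: [0.6, 0.2, -7.7]
finger_gap: 0.491
```

Emit:
drive_tool:
  linear:
    - [0,0,3]
    - [0,0,3]
  rot:
    - [0,0,0]
    - [0,0,0]
  hand: [38,38]

```text
t: 8.72
tcp_pos: [0.5787, -0.0988, 0.1343]
tool_rot: [0.974, 0.225, 0.002, 0.004]
force: [-8.4, 3.1, 33.8]
finger_gap: 0.491
```

The descent stopped with the force rising to 34 N. I'll check whether this is the stop.

```bash
python3 - <<'E'
from h import *
s,c,o=look('w4.png'); print(s['ft_torque'])
im=cv2.imread('pics/w4.png')
y,n,p=cardyaw(im,c,list(range(40,170))+list(range(380,590)),260); print('card',y,'dist',n@(p-[.5782,-.0993]))
cv2.imwrite('pics/w4c.png',im)
E
```

```text
tcp [ 0.5787 -0.0988  0.1343] yaw_y -63.97 z [ 0.005 -0.007 -1.   ] t 8.7167 F [-8.4  3.1 33.8] gap 0.491292872657682
campos [ 0.64731972 -0.06461285  0.2050845 ]
shaft_top [([317.3, 387.2], 0.81)]
collar_grip [([314.3, 326.8], 0.74)]
lever_pivot [([315.4, 420.4], 0.94)]
lever_tip [([306.7, 255.4], 0.16)]
[0.39479681 1.47968213 0.14626956]
card 26.954874 dist 0.06795421072159553
```

View pics/w4.png

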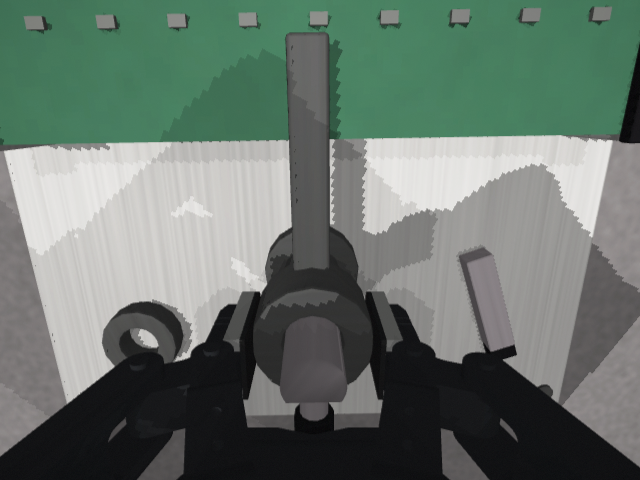

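```bash
python3 - <<'E'
from h import *
im=cv2.imread('pics/w4.png'); c=cam('wrist')
ya,q=armyaw(im,c,range(45,220),(278,300),(320,338),.07); print('arm',ya,q)
A=np.array([.5782,-.0993]); u=np.array([np.cos(np.radians(26.95)),np.sin(np.radians(26.95))]); v=np.array([-u[1],u[0]])
for h in (0,.003,.006):
    pts=[[*(A+.102*u+w*v),.0685+h] for w in (.007,-.007)]+[[*(A+.022*w*v),.0865+h] for w in (1,-1)]+[[*(A+.022*u),.0865+h]]+[[*(A),.108]]
    print(h,proj(pts,'wrist',c).round(1).tolist())
E
```

```text
arm 27.03146 [ 0.641057   -0.06764185]
0 [[284.2, 30.8], [328.5, 30.1], [249.3, 344.7], [374.8, 342.3], [311.0, 286.1], [312.7, 384.4]]
0.003 [[283.6, 28.9], [329.0, 28.1], [248.1, 349.7], [376.2, 347.2], [311.1, 290.0], [312.7, 384.4]]
0.006 [[283.0, 26.8], [329.5, 26.1], [246.7, 354.9], [377.7, 352.4], [311.1, 294.1], [312.7, 384.4]]
```

Predicted pixels for a fully lowered collar match (arm end at row about 31, seen at 33). Arm yaw is 27.03° against 26.95° for the card. I'll relax, release and rise.

Emit:
drive_tool:
  linear:
    - [0,0,0]
    - [0,0,0]
    - [0,0,0]
    - [0,0,0]
    - [0,0,-20]
    - [0,0,-30]
    - [0,0,-30]
    - [0,0,-30]
    - [0,0,0]
  rot:
    - [0,0,0]
    - [0,0,0]
    - [0,0,0]
    - [0,0,0]
    - [0,0,0]
    - [0,0,0]
    - [0,0,0]
    - [0,0,0]
    - [0,0,0]
  hand: [38,70,70,70,70,70,70,70,70]

```text
t: 9.72
tcp_pos: [0.579, -0.0989, 0.2412]
tool_rot: [0.975, 0.223, -0.0, 0.002]
force: [2.0, -0.4, 0.2]
finger_gap: 0.816
```

```bash
python3 - <<'E'
from h import *
s,c,o=look('w5.png')
im=cv2.imread('pics/w5.png')
A=np.array([.5782,-.0993]); u=np.array([np.cos(np.radians(27)),np.sin(np.radians(27))]); v=np.array([-u[1],u[0]])
for h in (0,.006):
    print(h,proj([[*(A+.102*u),.0685+h],[*(A),.108],[*(A-.046*u),.0725+h],[*(A-.046*u),.1105+h]],'wrist',c).round(1).tolist())
goal([*(A-.047*u+.034*v),.173],-63)
E
```

```text
tcp [ 0.579  -0.0989  0.2412] yaw_y -64.22 z [ 0.001 -0.004 -1.   ] t 9.7167 F [ 2.  -0.4  0.2] gap 0.8158027081905299
campos [ 0.64808311 -0.06533057  0.31177645]
shaft_top [([311.3, 255.9], 0.69)]
collar_grip [([312.5, 239.8], 0.8)]
lever_pivot [([316.5, 302.4], 0.87), ([325.7, 330.5], 0.37)]
lever_tip [([324.8, 332.2], 0.93)]
0 [[307.6, 67.1], [311.6, 256.9], [313.1, 301.4], [313.4, 331.5]]
0.006 [[307.5, 65.9], [311.6, 256.9], [313.1, 305.6], [313.4, 337.1]]
lin mm [-44.9 -29.7  62.2] (after rot: [-44.9 -31.   61.6] ) rot deg [-0.36  0.63 -1.22] t 9.9667 F [-0.1 -0.5 -0.2] gap 0.817
```

View pics/w5.png

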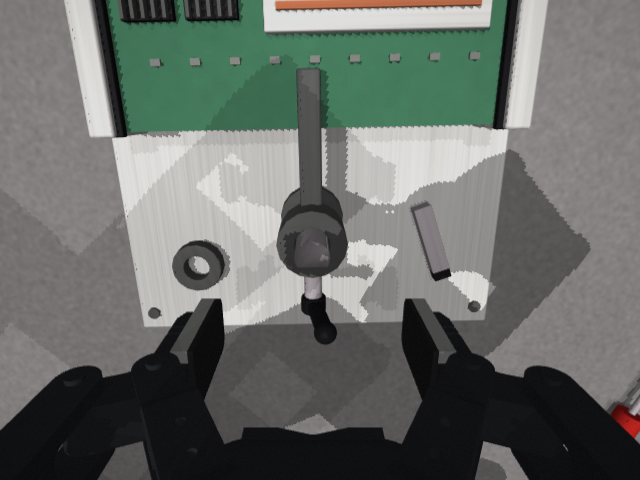

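The collar is down (pivot seen at row 302, predicted 301), and the lever is upright, leaning slightly right with its tip at (325,332). I'll shut the fingers and move beside the lever.

Emit:
drive_tool:
  linear:
    - [0,0,0]
    - [-22,-15,0]
    - [-23,-16,0]
    - [0,0,0]
    - [0,0,0]
    - [0,0,0]
    - [0,0,20]
    - [0,0,20]
    - [0,0,0]
  rot:
    - [-0.4,0.6,-1.2]
    - [0,0,0]
    - [0,0,0]
    - [0,0,0]
    - [0,0,0]
    - [0,0,0]
    - [0,0,0]
    - [0,0,0]
    - [0,0,0]
  hand: [0,0,0,0,0,0,0,0,0]

```text
t: 10.72
tcp_pos: [0.5195, -0.0902, 0.1859]
tool_rot: [0.972, 0.236, -0.001, -0.001]
force: [-0.3, 0.2, -0.3]
finger_gap: 0.002
```

```bash
python3 - <<'E'
from h import *
im=cv2.imread('pics/w5.png')
s=manip.sense(); print(s['tcp_pos'],s['finger_gap'])
A=np.array([.5782,-.0993]); u=np.array([np.cos(np.radians(27)),np.sin(np.radians(27))]); v=np.array([-u[1],u[0]])
d=s['tcp_pos'][:2]-A; print('cradle xy',d@u,d@v)
goal([*(A-.047*u+.034*v),.173],-63)
s,c,o=look('w6.png')
im=cv2.imread('pics/w6.png'); 
y,n,p=cardyaw(im,c,range(100,560),300); print('card',y,'dist',n@(p-A))
E
```

```text
[ 0.51952696 -0.09022072  0.18594218] 0.001575755380376842
cradle xy -0.048156152323211465 0.03472670177365014
lin mm [ 1.2  0.8 12.9] (after rot: [ 1.2  0.7 12.9] ) rot deg [-0.19  0.13  0.34] t 10.7167 F [-0.3  0.2 -0.3] gap 0.002
tcp [ 0.5195 -0.0902  0.1859] yaw_y -62.66 z [-0.004  0.002 -1.   ] t 10.7167 F [-0.3  0.2 -0.3] gap 0.001575755380376842
campos [ 0.5880009  -0.05514625  0.25648909]
shaft_top [([404.3, 188.2], 0.63)]
collar_grip []
lever_pivot [([380.4, 264.8], 0.82)]
lever_tip [([414.2, 301.8], 0.83)]
card 26.993301 dist 0.06773227645135865
```

View pics/w6.png

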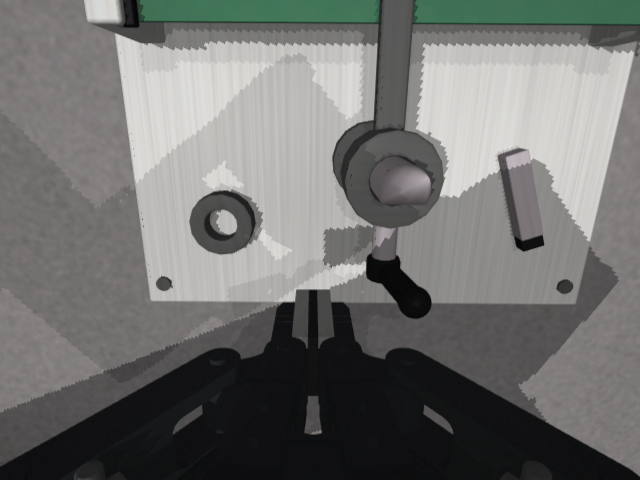

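The fingers are beside the lever with a clear path. I'll descend and start the push.

Emit:
drive_tool:
  linear:
    - [0.5,0,7]
    - [0,0,7]
    - [0,6,0]
    - [0,6,0]
    - [0,6,0]
    - [0,6,0]
    - [0,6,0]
    - [0,6,0]
    - [0,6,0]
    - [0,6,0]
  rot:
    - [0,0,0]
    - [0,0,0]
    - [0,0,0]
    - [0,0,0]
    - [0,0,0]
    - [0,0,0]
    - [0,0,0]
    - [0,0,0]
    - [0,0,0]
    - [0,0,0]
  hand: [0,0,0,0,0,0,0,0,0,0]

```text
t: 11.8
tcp_pos: [0.5436, -0.1343, 0.1758]
tool_rot: [0.972, 0.236, -0.0, -0.003]
force: [-2.5, 4.0, -0.2]
finger_gap: -0.001
```

```bash
cat >> h.py <<'E'
A=np.array([.5782,-.0993]); u=np.array([np.cos(np.radians(27)),np.sin(np.radians(27))]); v=np.array([-u[1],u[0]])
def cr():
    s=manip.sense(); d=s['tcp_pos'][:2]-A; print('cradle xy mm',d@u*1e3,d@v*1e3,'tip z',(s['tcp_pos'][2]-.0726)*1e3,'F u,v,z',s['force'][:2]@u,s['force'][:2]@v,s['force'][2],'t',s['t'])
E
python3 - <<'E'
from h import *
cr(); goal([*(A-.047*u-.03*v),.173],-63)
s,c,o=look('w7.png')
for z in (.09,.1): print(((at_z(o['lever_tip'],'wrist',z,c)[:2]-A)@np.c_[u,v]) if 'lever_tip' in o else '')
im=cv2.imread('pics/w7.png'); print(cardyaw(im,c,range(100,330),300)[0])
E
```

```text
cradle xy mm -46.72751006090382 -15.509632827363525 tip z 103.16519819686177 F u,v,z -0.4408805008103421 4.675324654347826 -0.19169923440925551 t 11.8
lin mm [-0.4 14.5  2.7] (after rot: [-0.3 14.5  2.8] ) rot deg [-0.29 -0.04  0.32] t 11.8 F [-2.5  4.  -0.2] gap -0.001
tcp [ 0.5436 -0.1343  0.1758] yaw_y -62.68 z [-0.002  0.005 -1.   ] t 11.8 F [-2.5  4.  -0.2] gap -0.0010755759832046046
campos [ 0.61195844 -0.09946896  0.24652261]
shaft_top [([272.9, 200.6], 0.92), ([340.6, 306.1], 0.46)]
collar_grip []
lever_pivot [([282.3, 275.1], 0.88), ([272.0, 199.3], 0.38)]
lever_tip [([342.5, 305.8], 0.78)]
[-0.05262527 -0.02845434]
[-0.04734632 -0.02762521]
26.959188
```

View pics/w7.png

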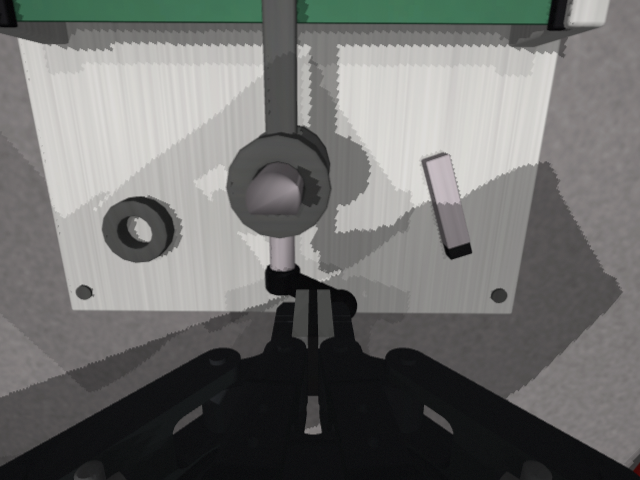

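The lever is about 47° over, tip at (343,305). I'll check the collar angle before tightening.

```bash
python3 - <<'E'
from h import *
c=cam('wrist')
for f in ('w7.png',):
    im=cv2.imread('pics/'+f)
    print('card',cardyaw(im,c,range(100,540),200)[0])
    for rows in (range(2,125),range(2,60),range(50,125)): print('arm',armyaw(im,c,rows,(256,272),(288,304),.0685))
im=cv2.imread('pics/w5.png')
# w5: camera pose at tcp there: compare pixel slopes directly (tool vertical)
c5=c
print('w5 card/arm',cardyaw(im,c5,list(range(140,280))+list(range(360,490)),200)[0],armyaw(im,c5,range(78,190),(290,306),(314,328),.0685)[0])
E
```

```text
card 27.039145
arm (np.float32(26.917482), array([ 0.62365395, -0.07849356], dtype=float32))
arm (np.float32(27.108467), array([ 0.63598335, -0.0722193 ], dtype=float32))
arm (np.float32(26.567305), array([ 0.6096824 , -0.08557183], dtype=float32))
w5 card/arm 28.54804 28.608112
```

Still aligned within about 0.2°. I'll swing the lever down.

Emit:
drive_tool:
  linear:
    - [0,5,1]
    - [0,5,2]
    - [0,5,2]
    - [0,3,4]
    - [0,0,5]
    - [0,0,4]
    - [0,0,4]
  rot:
    - [0,0,0]
    - [0,0,0]
    - [0,0,0]
    - [0,0,0]
    - [0,0,0]
    - [0,0,0]
    - [0,0,0]
  hand: [0,0,0,0,0,0,0]

```text
t: 12.63
tcp_pos: [0.5571, -0.1559, 0.1558]
tool_rot: [0.971, 0.238, 0.005, 0.005]
force: [-1.6, -1.3, 3.4]
finger_gap: 0.002
```

```bash
python3 -c "
from h import *
cr(); print(manip.sense()['ft_torque'])"
```

```text
cradle xy mm -44.552049742228434 -40.85445969727691 tip z 83.15680641132708 F u,v,z -2.043568514329885 -0.44563710676668383 3.3960718443064666 t 12.6333
[-0.38238818  0.2336583   0.01484663]
```

Emit:
drive_tool:
  linear:
    - [-2,-3,2]
    - [0,0,4]
    - [0,0,4]
  rot:
    - [0,0,0]
    - [0,0,0]
    - [0,0,0]
  hand: [0,0,0]

```text
t: 12.88
tcp_pos: [0.5563, -0.1568, 0.1483]
tool_rot: [0.971, 0.238, 0.008, 0.009]
force: [-5.8, -0.6, 28.0]
finger_gap: 0.004
```

```bash
python3 -c "
from h import *
cr(); print(manip.sense()['ft_torque'])"
```

```text
cradle xy mm -45.619724706983 -41.33897988019165 tip z 75.67300896914053 F u,v,z -5.448156910010328 2.1195026486289357 27.979487473750964 t 12.8833
[-0.06268702  0.91280197 -0.02274358]
```

Force rose to 28 N, so the lever is at its stop. I'll retreat and verify.

Emit:
drive_tool:
  linear:
    - [0,0,-5]
    - [0,0,-25]
    - [0,0,-30]
    - [0,0,-30]
    - [-10,0,-30]
    - [0,0,0]
  rot:
    - [0,0,0]
    - [0,0,0]
    - [0,0,0]
    - [0,0,0]
    - [0,0,0]
    - [0,0,0]
  hand: [0,0,0,0,0,0]

```text
t: 13.38
tcp_pos: [0.5429, -0.1561, 0.2699]
tool_rot: [0.971, 0.238, 0.006, 0.004]
force: [0.0, -0.9, -0.2]
finger_gap: -0.002
```

```bash
python3 - <<'E'
from h import *
cr(); s,c,o=look('w8.png')
if 'lever_tip' in o: print('tip',(at_z(o['lever_tip'],'wrist',.075,c)[:2]-A)@np.c_[u,v])
if 'lever_pivot' in o: print('piv',(at_z(o['lever_pivot'],'wrist',.0725,c)[:2]-A)@np.c_[u,v])
print('pred tip',proj([[*(A-.046*u-.038*np.sin(a)*v),.0725+.038*np.cos(a)] for a in (1.1,1.3,1.5)],'wrist',c).round(1).tolist())
print('pred arm end',proj([*(A+.102*u),.0685],'wrist',c))
E
```

```text
cradle xy mm -57.24541697004328 -34.54843342671158 tip z 197.30627146800146 F u,v,z -0.37950249187259416 -0.8371649529317078 -0.1870964231854475 t 13.3833
tcp [ 0.5429 -0.1561  0.2699] yaw_y -62.52 z [ 0.013 -0.004 -1.   ] t 13.3833 F [ 0.  -0.9 -0.2] gap -0.0021974267588471394
campos [ 0.61012886 -0.12039641  0.3413252 ]
shaft_top [([253.6, 152.0], 0.78)]
collar_grip [([260.3, 145.7], 0.89)]
lever_pivot [([260.4, 210.9], 0.73)]
lever_tip [([314.9, 213.4], 0.6)]
tip [-0.04693567 -0.03793982]
piv [-0.04596454  0.00064422]
pred tip [[309.1, 217.3], [313.1, 214.8], [314.9, 212.2]]
pred arm end [[254.69825825 -28.1478725 ]]
```

View pics/w8.png

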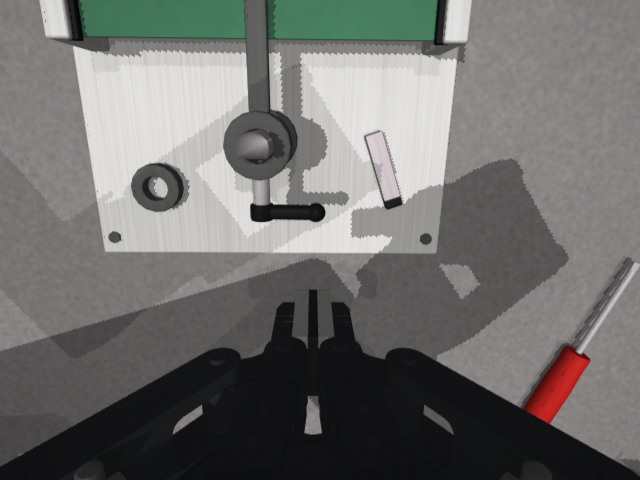

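```bash
python3 - <<'E'
from h import *
c=cam('wrist'); im=cv2.imread('pics/w8.png'); g=cv2.cvtColor(im,cv2.COLOR_BGR2GRAY)
m=(g[195:230,245:335]<45); ys,xs=np.where(m); print('lever cols',xs.min()+245,xs.max()+245)
for x0 in range(250,332,6):
    r=np.where(m[:,x0-245])[0]; print(x0,(r.min()+195,r.max()+195) if len(r) else None,end=' ')
print()
for a in (1.2,1.3,1.4,1.5):
    P=lambda k,w:[*(A-.046*u-(k*np.sin(a)-w*np.cos(a))*v),.0725+k*np.cos(a)+w*np.sin(a)]
    print(a,proj([P(0,0),P(.019,0),P(.038,0),P(.045,0)],'wrist',c).round(1).tolist())
print('card',cardyaw(im,c,list(range(90,235))+list(range(310,430)),100)[0],'arm',armyaw(im,c,range(2,105),(240,252),(262,276),.0685)[0])
E
```

```text
lever cols 251 324
250 None 256 (np.int64(206), np.int64(220)) 262 (np.int64(206), np.int64(221)) 268 (np.int64(205), np.int64(220)) 274 (np.int64(205), np.int64(218)) 280 (np.int64(205), np.int64(218)) 286 (np.int64(205), np.int64(218)) 292 (np.int64(205), np.int64(218)) 298 (np.int64(205), np.int64(218)) 304 (np.int64(205), np.int64(218)) 310 (np.int64(206), np.int64(219)) 316 (np.int64(204), np.int64(220)) 322 (np.int64(207), np.int64(218)) 328 None 
1.2 [[265.6, 209.9], [290.7, 212.5], [317.0, 215.3], [327.1, 216.4]]
1.3 [[265.6, 209.9], [291.7, 211.9], [318.8, 214.0], [329.0, 214.8]]
1.4 [[265.6, 209.9], [292.5, 211.2], [319.9, 212.6], [330.2, 213.1]]
1.5 [[265.6, 209.9], [292.9, 210.6], [320.5, 211.3], [330.7, 211.5]]
card 26.81926 arm 27.449318
```

```bash
python3 -c "
from h import *
cr(); print(order.sign_off())"
```

```text
cradle xy mm -58.228641664657495 -32.6173918271296 tip z 190.93699653478896 F u,v,z -0.6591950598176369 -0.34377197634839524 -0.5083009407017284 t 13.6333
the job is handed in; nothing more can be done
None
```

The card is clamped and the job is handed in at 13.6 s. I turned the collar about 35° to line up with the flat, pushed it down to its stop, and then swung the lever all the way down.

**Collar height:** the downward push stopped at 34 N. After I let go, the arm end and lever pivot appeared within about 1 pixel of where they should be with the collar fully down.

**Collar angle:** the arm was within 0.2° of square to the card just before I tightened the screw. The last picture gave 0.6°. That picture was poorer for this measurement, because the arm's end was out of view, so I put the difference down to measurement noise.

**Lever:** it stopped at 28 N, and the last picture shows it level, which matches the 1.5 rad stop. The fingertip height at the stop read about 6 mm lower than I expected. I put that down to finger geometry and arm flex, and did not press a second time.

**Other items:** the ring, module and screwdriver look undisturbed in the last wrist picture. I did not take a final picture from the top or side camera, so the wrench, mug and can were not rechecked. The gripper was about 12 cm above the plate and touching nothing at hand-in.

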